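# Pour the seal blanks into the display drawer

## Robot

A 6-joint arm with a two-finger parallel gripper is mounted at the origin on the work surface. World frame = base frame: x ahead of the robot, y to its left, z up, the work surface at z = 0. Lengths are in mm, angles in rad, forces in N, time in s.
With the tool pointing down it reaches from about 250 to 775 mm from the base axis. Payload 8.9 kg.
Tool frame: the origin (TCP) lies on the front face of the gripper's body, between the roots of the fingers; the fingertips stand 73 mm ahead of it and the grasp point (between the pads) lies 54 mm ahead of it (tips_ahead is the distance from the TCP to the fingertips, in mm); z points along the fingers, y is the line along which they close (so a half turn about z gives the same grasp; the last joint's range is limited). The gripper opens to 85 mm and grips with 20 to 120 N. Pads are 22 mm wide; open, the fingers measure 114 mm over their backs; the gripper's body (76 mm by 85 mm) begins 54 mm behind the grasp point. The pads swing forward as they close: fully open they stand 13 mm farther back than shut.
Start: joints at [-1.245, 0.291, -0.153, 1.127, 0, 1.431], TCP at [235.329, -469.302, 303.905] pointing down, gripper open.
Joint ranges: [-2.52, 2.52], [-0.91, 1.74], [-1.3, 1.37], [-1.96, 2.02], [-1.52, 1.47], [-3.14, 3.14]. Speed limits (rad/s): [2.22, 2.22, 2.79, 3.14, 3.14, 3.14].

## Interface

Orientations are given as a rotation vector (axis times angle).
In Python, from workcell import * gives the robot as it stands.
- The arm moves only by the shell command python3 -m jog 'ROWS' [FORCE]. ROWS is JSON, a list of rows, each a list of 5 numbers: the shift along the tool's x, y, z in m, then the turn about the tool's z in units of 6 degrees (1.0 is 6 degrees), then the closure, from 0 (fully open) to 1 (shut). In form: [[x, y, z, roll, grip], ...]. A call has 1 to 20 rows; each row is the pose to reach, as a shift and turn from the pose commanded when the call began, along the tool's axes at that moment; what a row does not reach only later rows make up. A row lasts 1/10 s, in which the tool goes at most 50 mm and 8.59 degrees, less where a joint would pass 70% of its speed; a pose out of reach is approached as far as the arm can. A call with a gripper value outside its range is refused whole. The fingers move at their own pace and stop on an object; FORCE is the grip in N (left out, the last holds). Time passes only in rows, so rows that repeat a pose let the fingers close. It gives the time, the measured TCP pose, the force, the opening and the grip force at its end, in the units of the state.
- state(): the state, without advancing time (a new reading comes with each control period).
- read_camera(name): name is "scene" or "top"; returns (picture, depth): 384x512x3 uint8, red, green, blue; 384x512 float32, mm along the optical axis (not along the pixel's ray), 0 where there is no reading.
- camera_params(name): a dict with "fov_y" (degrees; the focal length in pixels is half the picture's height over the tangent of half this angle, whatever the lens; pixels are square), "cx", "cy" (the principal point, pixels), "cam_to_world" (4x4, takes a point from camera to world coordinates). Camera axes: x right, y down, z forward; pixel columns grow to the right and rows downward; lengths in mm; the calibration is good to about 2 mm. A picture is of the moment at which its call begins. camera_params takes no time and is no camera call.
- close_job(): hands the job in; it is judged then, once.
Trained networks look in the newest picture that a camera, given by its name, has taken for a name from the list of things; names that differ only in an ending like _2 or _b are one class to them, and where a whole thing is asked for, a point or a joint stands for the part that bears it (a point fixed in the world has none). Each returns a list of dicts, best first, with "conf" (0 to 1); they miss things now and then, are a little off and sometimes report something else, mostly with a low value. They report only what shows in the picture. A call takes as long as a camera call. They do not tell look-alikes from the thing itself.
- regions_of(camera, thing): "mask" (384x512 bool, what is visible of it).
- landmark_of(camera, thing): "position" ([x, y, z] in mm, in the coordinates of the camera as it stood for that picture, good to about 4 mm: a listed point, or the origin of a listed thing).
The state is a dict: "time": time; "joints": joint angles; "dq": joint speeds; "tau": joint torques, N m; "eef_pos": TCP position; "tcp_rot": TCP orientation; "contact_force": force on the tool from outside, world axes, zero at the start; "torque": the same for the moment, N m; "opening": finger opening in mm; "grasp_force": force on a finger pad.
Only numpy, scipy, OpenCV 4.12 (cv2) and the standard library are available. Lean on these libraries where they do the work, as an engineer would, in place of code of your own. Each camera call takes 0.05 s, during which the arm holds its last target. There are 200 camera calls.

## Task

Pull the display's drawer well open by its handle, take the orange cup by its sloping handle and tip all six green seal blanks into the drawer from close above it so that they do not chip, without touching them with the gripper. Then stand the empty cup upright on the aluminium tray again and let go; leave the drawer open, and do not shift the other things on the counter.

Things in the scene. Friction and masses are not known exactly. Their poses are not given: they have to be found in the camera images.
- display_drawer0 (a joint): drawer of the display, metres pulled out: 0 shut, 0.149 at its stop; it slides along the display's -x, with about 1 N of friction
- display: clear acrylic display, fixed, 220 deep (x) x 240 wide (y) x 100 high, with one drawer behind a white front. Origin: centre of its underside; the drawer front is at its own x = -110. A clear glazed case of small seals stands fixed on the rear of its top: own x from +5 to +105, 94 high, 220 wide; the front half of the top is bare
- display_drawer0_handle (a point): middle of the dark steel bar handle on the drawer front: a round bar about 10 thick, 120 long along the display's y, 35 in front of the drawer front, 62 above the counter (38 below the display's top); it moves with the drawer
- drawer_in (a point): centre of the drawer's inner floor, 22 above the counter; axes as the display's. The space inside is 175 (x) x 198 (y) and 56 deep to its side walls (6 thick); the white front rises 10 above them. Moves with the drawer; what is pulled out in front of the display lies open from above
- tray: aluminium tray, fixed on the counter, 220 (x) x 200 (y), rim 14 high, walls and floor 4 thick. Origin: centre of its underside
- cup: orange cup, 150 g, round, flaring from 54 across at the foot to 100 at the rim, 62 high, wall 3, floor 5. Origin: centre of its underside, z up its axis. On its -x side a black flat handle, 12 thick (y), 24 wide, 82 long, slopes up and away, 40 degrees from the axis: centre line from (-53, 0, 40) to (-106, 0, 103) in the cup's frame; pinch its free upper 45 across y
- tall_seal: bystander: tall carved reddish soapstone seal, 44 x 44 x 136, origin under its centre
- brush_pot: bystander: blue-and-white porcelain brush pot, 92 across, 120 high, brushes up to 220, origin under its centre
- slab: bystander: black stone grinding slab, 160 x 110 x 18, origin under its centre
- paste_jar: bystander: small white jar with a blue lid, 60 across, 45 high, origin under its centre
- brush: bystander: brush lying flat, 160 long along its x
- blank0: pale green soapstone seal blank, a 15 x 15 x 20 block, 14 g; starts in the cup; origin: centre of one 15 x 15 end, z along its length
- blank1: pale green soapstone seal blank, a 15 x 15 x 20 block, 14 g; starts in the cup; origin: centre of one 15 x 15 end, z along its length
- blank2: pale green soapstone seal blank, a 15 x 15 x 20 block, 14 g; starts in the cup; origin: centre of one 15 x 15 end, z along its length
- blank3: pale green soapstone seal blank, a 15 x 15 x 20 block, 14 g; starts in the cup; origin: centre of one 15 x 15 end, z along its length
- blank4: pale green soapstone seal blank, a 15 x 15 x 20 block, 14 g; starts in the cup; origin: centre of one 15 x 15 end, z along its length
- blank5: pale green soapstone seal blank, a 15 x 15 x 20 block, 14 g; starts in the cup; origin: centre of one 15 x 15 end, z along its length
Mind the look-alikes: they are no part of the job. Several things look just like the cup: the one meant starts farthest to the robot's left.

How it is judged:
By the outcome, as a careful person would: the job done as asked, in the order asked, and still so for the second after the job is handed in, with the robot touching nothing.
It also fails if it takes over 67 s, if anything falls off the work surface, if the arm or the gripper's body presses on something with over 40 N, if the wrist force passes 120 N, or if a joint passes its speed limit or range.

## Working session

There is one attempt and no reset: what is moved stays moved. The work goes in short steps, Python scripts to look and compute and a shell command to move; the robot and the scene stay as the last step left them, time stands still between calls to the robot, and variables do not carry over. Pictures are saved under pics/ and viewed, at most 10 in all, crops included, and the job is handed in when it is done.

```bash
ls; mkdir -p pics; cat > h.py <<'E'
from workcell import *
import numpy as np, cv2
from scipy.spatial.transform import Rotation as R
def K(c):
    p=camera_params(c); f=192/np.tan(np.radians(p["fov_y"])/2); return f,p["cx"],p["cy"],np.array(p["cam_to_world"])
def world(c,d,u,v):
    f,cx,cy,T=K(c); z=d; P=np.stack([(u-cx)*z/f,(v-cy)*z/f,z,np.ones_like(z)],-1); return (P@T.T)[...,:3]
def cloud(c,d):
    v,u=np.mgrid[0:384,0:512]; return world(c,d.astype(float),u,v)
def lm(c,t):
    T=K(c)[3]; return [(round(r["conf"],2),np.round((T@np.r_[r["position"],1])[:3],1)) for r in landmark_of(c,t)]
E
python3 - <<'E'
from h import *
for c in ("scene","top"):
    im,d=read_camera(c); cv2.imwrite(f"pics/{c}0.png",im[...,::-1]); np.save(f"{c}0.npy",d)
    p=K(c); print(c,p[:3],np.round(p[3],3).tolist())
    for t in ("cup","display","display_drawer0_handle","drawer_in","tray","tall_seal","brush_pot","slab","paste_jar","brush","blank0"):
        print(t,lm(c,t))
print(state())
E
```

```text
pics
scene (np.float64(353.87516562693685), 251.99353594961346, 193.9585026508459) [[-0.82, 0.472, -0.324, 964.753], [0.573, 0.673, -0.468, 589.452], [-0.002, -0.569, -0.822, 1216.889], [0.0, 0.0, 0.0, 1.0]]
cup [(0.9, array([ 583.9, -276.3,    6.5])), (0.6, array([ 234.6, -464.9,   -1.1])), (0.58, array([ 359.9, -637.9,   -6.2]))]
display [(0.81, array([719.3, 177.7,  -2.1]))]
display_drawer0_handle [(0.63, array([567.2, 155.6,  66.4]))]
drawer_in []
tray [(0.91, array([ 566.8, -259.7,   -1.8]))]
tall_seal [(0.88, array([642.7, 418. ,   1.3]))]
brush_pot [(0.78, array([786.1, -73.2,   1.3]))]
slab [(0.92, array([453.3, 508.7,   2.3])), (0.34, array([568.5, 153.8,  63.9]))]
paste_jar [(0.21, array([6.445e+02, 4.170e+02, 4.000e-01]))]
brush [(0.77, array([ 5.125e+02, -4.783e+02,  4.000e-01]))]
blank0 [(0.36, array([ 587.9, -276.2,   25.6]))]
top (np.float64(402.0146957565122), 250.65022907380768, 194.23188747727315) [[0.0, -0.998, 0.056, 432.078], [-1.0, -0.001, -0.019, -39.931], [0.019, -0.056, -0.998, 1628.501], [0.0, 0.0, 0.0, 1.0]]
cup [(0.86, array([ 583.4, -271.2,   -2.2])), (0.
[... 627 characters left out ...]
.2,   -1. ]))]
blank0 []
{'time': 1.2, 'joints': array([-1.24527745e+00,  2.90710085e-01, -1.53389974e-01,  1.12670365e+00,
       -2.56762575e-05,  1.43148312e+00]), 'dq': array([-0.00128966,  0.00100133, -0.00066479,  0.00237393,  0.00128104,
       -0.00145913]), 'tau': array([ 3.08988956e-04, -5.37027955e+01,  3.31647205e+01,  1.36893079e-03,
       -2.62185614e-05, -1.93760208e-06]), 'eef_pos': array([ 235.33509431, -469.30173626,  303.90360994]), 'tcp_rot': array([-3.05711904e+00, -7.23599607e-01,  4.12356141e-05]), 'contact_force': array([-0.08082366, -0.05469315, -0.13965639]), 'torque': array([-0.01781488, -0.02486801, -0.02754178]), 'grasp_force': 0.0, 'opening': 85.28086245831928}
```

View pics/scene0.png

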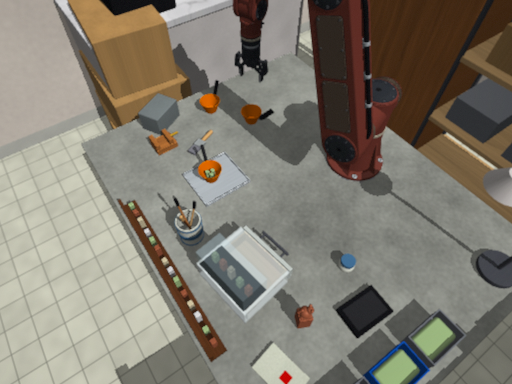

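View pics/top0.png

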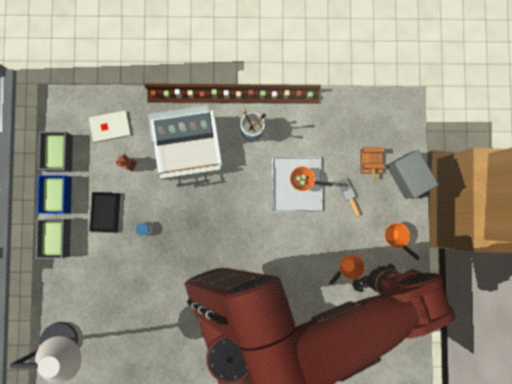

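The cup could be any of three in the top view: (303,179) on the tray with green blanks in it, (352,266), or (398,235). World y runs opposite to the columns, so the first is farthest to the robot's left and is the one to use. I'll check it in a crop and measure the yaws.

```bash
python3 - <<'E'
from h import *
im=cv2.imread("pics/top0.png"); d=np.load("top0.npy"); P=cloud("top",d)
s=cv2.imread("pics/scene0.png"); ds=np.load("scene0.npy"); Ps=cloud("scene",ds)
a=cv2.resize(im[145:225,260:380],None,fx=4,fy=4,interpolation=3); b=cv2.resize(s[130:210,170:260],None,fx=4,fy=4,interpolation=3)
cv2.imwrite("pics/crop.png",np.hstack([a,b]))
def fit(Q,n):
    Q=Q.reshape(-1,3);(c,sz,an)=cv2.minAreaRect(Q[:,:2].astype(np.float32)); print(n,len(Q),np.round(c,1),np.round(sz,1),round(an,1),"z",np.round(np.percentile(Q[:,2],[2,50,98]),1))
for c,PP in (("top",P),("scene",Ps)):
    m=PP
    # handle of cup: dark, above 50mm near cup
    img=(im if c=="top" else s)
    dark=img.max(2)<75
    q=dark&(np.abs(PP[...,0]-580)<70)&(PP[...,1]<-310)&(PP[...,1]>-400)&(PP[...,2]>45)&(PP[...,2]<130)
    if q.sum()>5:
        Q=PP[q]; fit(Q,c+" cuphandle"); A=Q-Q.mean(0); print(Q.mean(0).round(1),np.linalg.svd(A)[2][0].round(3), Q[Q[:,2].argmax()].round(1))
    for t in ("tray","display","display_drawer0_handle","brush","cup"):
        for r in regions_of(c,t)[:1]:
            k=r["mask"]&np.isfinite(PP[...,2]); fit(PP[k],c+" "+t+str(round(r["conf"],2)))
            if t=="display":
                kk=k&(PP[...,2]>90)&(PP[...,2]<108)
                if kk.sum()>10: fit(PP[kk],"  top level")
    q=(np.abs(PP[...,0]-565)<40)&(np.abs(PP[...,1]-160)<110)&(PP[...,2]>52)&(PP[...,2]<75)&dark
    if q.sum()>5:
        fit(PP[q],c+" bar"); Q=PP[q]; print(np.linalg.svd(Q-Q.mean(0))[2][0].round(3))
    ob=(img[...,2]>180)&(img[...,0]<80)&(np.hypot(PP[...,0]-583,PP[...,1]+271)<80)&(PP[...,2]>50)
    if ob.sum()>9: print(c,"rim",[np.round(v,1) for v in cv2.minEnclosingCircle(PP[ob][:,:2].astype(np.float32))[:1]])
E
```

```text
top cuphandle 36 [ 560.8 -351.1] [50.7  8.3] 82.9 z [ 61.9  95.6 112.8]
[ 561.2 -348.2   92.1] [ 0.13   0.657 -0.742] [ 556.  -358.6  113.7]
top tray0.94 2102 [ 560.9 -195.4] [229.8 332.1] 5.0 z [-4.7  3.4 16.7]
top display0.81 4457 [634.4 165.5] [503.3 281.5] 16.2 z [ 23.4 103.3 198.8]
  top level 1789 [708.8 180.3] [224.6 241.1] 9.3 z [ 91.6  99.1 106.2]
top display_drawer0_handle0.69 647 [577.3  98.9] [374.2 146.7] 65.1 z [-3.2 76.3 94.1]
top cup0.92 595 [ 408.3 -404.7] [719.9 127.4] 76.2 z [ -2.8  34.8 102.7]
top rim [array([ 585. , -280.1])]
scene cuphandle 40 [ 564.9 -346.3] [43.6 10.4] 75.6 z [ 63.2  88.  112.9]
[ 565.  -346.2   87.5] [ 0.149  0.619 -0.771] [ 565.2 -359.2  115.1]
scene tray0.74 1483 [684.4 123.5] [1056.8  256.7] 72.6 z [-1.1  4.6 15.8]
scene display0.56 5495 [740.6 316. ] [636.  309.2] 76.6 z [ 19.3 108.4 197.5]
  top level 1776 [713.5 177. ] [224.6 241.6] 8.9 z [ 91.3 100.2 105.2]
scene display_drawer0_handle0.86 500 [713.1 340.2] [688.8 165.7] 58.3 z [-1.7 84.7 98.9]
scene brush0.45 169 [754.  22.] [1205.9  105.8] 64.6 z [ 3.4 18.4 25.8]
scene cup0.83 378 [530.6  40.2] [1392.9  142.8] 57.5 z [  2.  46. 103.]
scene bar 35 [568.9 158.8] [ 18.9 116.3] 16.3 z [62.9 65.4 70.1]
[-0.184  0.983  0.004]
scene rim [array([ 583.7, -275.2])]
```

View pics/crop.png

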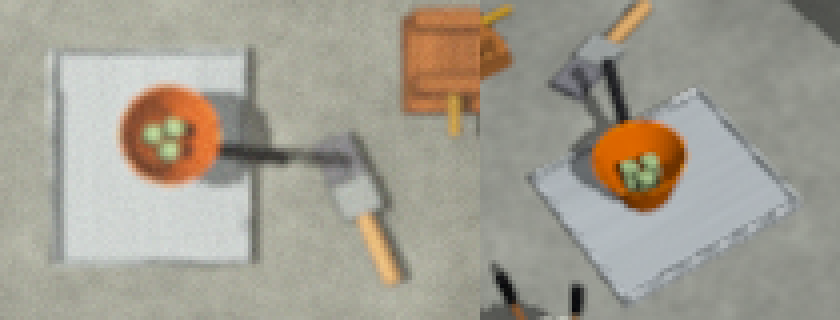

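```bash
python3 -m jog '[[0,0,-0.1,0,0],[0,0,-0.2,0,0],[0,0,-0.3,0,0],[0,0,-0.4,0,0],[0,0,-0.5,0,0],[0,0,-0.6,0,0],[0,0,-0.7,0,0],[0,0,-0.8,0,0],[0,0,-0.9,0,0],[0,0,-0.9,0,0],[0,0,-0.9,0,0],[0,0,-0.9,0,0],[0,0,-0.9,0,0],[0,0,-0.9,0,0]]' 20; python3 -c "
from workcell import *;print(state()['joints'])"
```

```text
time: 3.1
eef_pos: [199.5, -394.3, 662.8]
tcp_rot: [3.01, 0.712, 0.008]
contact_force: [-0.4, 0.4, 0.0]
opening: 85.5
grasp_force: 0.0
[-1.26899316e+00  2.13324608e-01  7.12481209e-01  2.02091290e+00
  1.53474784e-03  1.40785310e+00]
```

```bash
python3 -m jog '[[0,0,-0.4,0,0],[0,0,-0.4,0,0],[0,0,-0.4,0,0],[0,0,-0.4,0,0],[0,0,-0.4,0,0],[0,0,-0.4,0,0]]'; python3 -c "
from h import *;s=state();print(s['joints'],R.from_rotvec(s['tcp_rot']).as_matrix().round(3))"
```

```text
time: 3.7
eef_pos: [180.6, -349.7, 687.6]
tcp_rot: [2.963, 0.701, 0.013]
contact_force: [-0.3, -0.6, 0.2]
opening: 85.0
grasp_force: 0.0
[-1.28236567  0.10366837  0.65125882  2.0208936   0.00315249  1.39469108] [[ 0.894  0.447  0.031]
 [ 0.447 -0.889 -0.092]
 [-0.014  0.096 -0.995]]
```

```bash
cat > fk.py <<'E'
import numpy as np
from scipy.optimize import least_squares
Q=np.array([[.2907,-.1534,1.1267],[.21332,.71248,2.02091],[.10367,.65126,2.02089]])
X=np.array([[np.hypot(235.335,469.302),303.904],[np.hypot(199.5,394.3),662.8],[np.hypot(180.6,349.7),687.6]])
def fk(p,q):
    q2,q3,q4=q.T; a=q2-q3; t=a+q4
    r=p[0]*np.sin(q2)+p[1]*np.cos(a)+p[2]*np.cos(t)+p[4]*np.sin(a)*0
    z=p[3]+p[0]*np.cos(q2)-p[1]*np.sin(a)-p[2]*np.sin(t)
    return np.c_[r,z]
f=lambda p:(fk(p,Q)-X).ravel()
s=least_squares(f,[400,400,200,200,0]); p=s.x
if __name__=="__main__":
    print(p,s.fun)
    for q in Q[1:]:
        J=np.array([(fk(p,(q+e)[None])-fk(p,(q-e)[None]))[0]/.002 for e in np.eye(3)*.001]).T
        print(J.round(0))
E
python3 fk.py
```

```text
[ 587.47351295  383.93471014  -40.33849825 -135.49702607    0.        ] [-9.92614755 -1.19312788 17.58604468 -0.06451195 -8.91741235  1.25767878]
[[ 798. -224.   40.]
 [-459.  335.    2.]]
[[ 824. -240.   40.]
 [-385.  324.    4.]]
```

The arm can be tilted by commanding it past a joint limit: about 5° so far, and it holds. I'll open the drawer first with the tool nearly vertical, then tilt properly for the cup.

```bash
python3 -m jog '[[0.579,-0.322,0.371,-12.1,0.72],[0.579,-0.322,0.371,-12.1,0.72],[0.579,-0.322,0.371,-12.1,0.72],[0.579,-0.322,0.371,-12.1,0.72],[0.579,-0.322,0.371,-12.1,0.72],[0.579,-0.322,0.371,-12.1,0.72],[0.579,-0.322,0.371,-12.1,0.72],[0.579,-0.322,0.371,-12.1,0.72],[0.579,-0.322,0.371,-12.1,0.72],[0.579,-0.322,0.371,-12.1,0.72],[0.579,-0.322,0.371,-12.1,0.72],[0.579,-0.322,0.371,-12.1,0.72],[0.579,-0.322,0.371,-12.1,0.72],[0.579,-0.322,0.371,-12.1,0.72],[0.579,-0.322,0.371,-12.1,0.72],[0.579,-0.322,0.371,-12.1,0.72],[0.579,-0.322,0.371,-12.1,0.72]]'
cat > plan.py <<'E'
from h import *
import sys
def to(P):
    s=state(); M=R.from_rotvec(s['tcp_rot']).as_matrix(); 
    return M.T@(np.array(P)-s['eef_pos'])/1000
def show():
    s=state(); M=R.from_rotvec(s['tcp_rot']).as_matrix(); print("q",s['joints'].round(2),"tcp",s['eef_pos'].round(1),"\n",M.round(3), "open",round(s['opening'],1), 't',s['time']); return s,M
if __name__=="__main__":
    show()
    for a in sys.argv[1:]: print(a,to(eval(a)).round(3))
E
python3 plan.py "(565.3,162,280)" "(565.3,162,121)"
```

```text
time: 5.4
eef_pos: [565.6, 161.7, 277.0]
tcp_rot: [1.98, 2.332, -0.083]
contact_force: [0.6, -0.7, 0.6]
opening: 24.2
grasp_force: 0.0
q [ 0.2   0.43 -0.03  1.11 -0.1   1.6 ] tcp [565.6 161.7 277. ] 
 [[-0.161  0.987  0.027]
 [ 0.982  0.163 -0.094]
 [-0.097  0.012 -0.995]] open 24.2 t 5.4
(565.3,162,280) [ 0.    -0.    -0.003]
(565.3,162,121) [ 0.016 -0.002  0.155]
```

```bash
python3 -m jog '[[0.005,-0.001,0.05,0,0.72],[0.01,-0.002,0.1,0,0.72],[0.013,-0.002,0.13,0,0.72],[0.015,-0.002,0.145,0,0.72],[0.016,-0.002,0.155,0,0.72],[0.016,-0.002,0.155,0,1],[0.016,-0.002,0.155,0,1],[0.016,-0.002,0.155,0,1]]' 30; python3 plan.py "(567,157,280)"
```

```text
time: 6.2
eef_pos: [565.9, 161.0, 123.5]
tcp_rot: [1.981, 2.327, -0.08]
contact_force: [-0.9, -4.4, -12.5]
opening: 9.7
grasp_force: 29.7
q [ 0.2   0.56 -0.24  0.76 -0.1   1.61] tcp [565.9 161.  123.5] 
 [[-0.158  0.987  0.03 ]
 [ 0.983  0.16  -0.094]
 [-0.098  0.014 -0.995]] open 9.7 t 6.2
(567,157,280) [-0.019  0.003 -0.155]
```

```bash
python3 -m jog '[[0,-0.02,0,0,1],[0,-0.04,0,0,1],[0,-0.06,0,0,1],[0,-0.08,0,0,1],[0,-0.1,0,0,1],[0,-0.12,0,0,1],[0,-0.135,0,0,1],[0,-0.143,0,0,1],[0,-0.143,0,0,1],[0,-0.143,0,0,0.72],[0,-0.143,0,0,0.7],[0,-0.143,-0.04,0,0.7],[0,-0.143,-0.09,0,0.7],[0,-0.143,-0.14,0,0.7],[0,-0.143,-0.18,0,0.5]]' 30; python3 plan.py; python3 - <<'E'
from h import *
im,d=read_camera("top"); cv2.imwrite("pics/top1.png",im[...,::-1]); print(lm("top","display_drawer0_handle"),lm("top","drawer_in"))
E
```

```text
time: 7.7
eef_pos: [420.1, 155.9, 303.6]
tcp_rot: [1.98, 2.327, -0.074]
contact_force: [1.4, 1.1, -0.4]
opening: 38.9
grasp_force: 0.0
q [ 0.25  0.15 -0.35  1.07 -0.1   1.66] tcp [420.1 155.9 303.6] 
 [[-0.159  0.987  0.034]
 [ 0.983  0.161 -0.092]
 [-0.097  0.018 -0.995]] open 38.9 t 7.7
[(0.87, array([424.4, 140. ,  63.3]))] [(0.92, array([568.9, 159.1,  21.7]))]
```

View pics/top1.png

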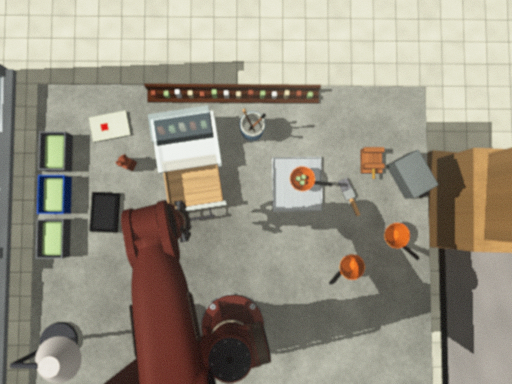

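Drawer is open (wooden floor at px 165–222, 170–205). Next I'll tilt the tool toward azimuth ~80°, high up at the left.

```bash
python3 plan.py "(73,414,660)" "(180,1000,1700)"
```

```text
q [ 0.25  0.15 -0.35  1.06 -0.1   1.66] tcp [421.3 156.2 303.1] 
 [[-0.159  0.987  0.037]
 [ 0.983  0.162 -0.092]
 [-0.096  0.022 -0.995]] open 42.8 t 7.85
(73,414,660) [ 0.274 -0.294 -0.392]
(180,1000,1700) [ 0.733 -0.071 -1.476]
```

```bash
python3 -m jog '[[0.274,-0.294,-0.392,0,0.5],[0.274,-0.294,-0.392,0,0.5],[0.274,-0.294,-0.392,0,0.5],[0.274,-0.294,-0.392,0,0.5],[0.274,-0.294,-0.392,0,0.5],[0.274,-0.294,-0.392,0,0.5],[0.274,-0.294,-0.392,0,0.5],[0.274,-0.294,-0.392,0,0.5],[0.274,-0.294,-0.392,0,0.5],[0.274,-0.294,-0.392,0,0.5],[0.274,-0.294,-0.392,0,0.5],[0.733,-0.071,-1.476,0,0.5],[0.733,-0.071,-1.476,0,0.5],[0.733,-0.071,-1.476,0,0.5],[0.733,-0.071,-1.476,0,0.5],[0.733,-0.071,-1.476,0,0.5],[0.733,-0.071,-1.476,0,0.5],[0.733,-0.071,-1.476,0,0.5],[0.733,-0.071,-1.476,0,0.5]]'; python3 plan.py  "(73,414,1660)" "(230,1300,1700)"
```

```text
time: 9.75
eef_pos: [101.7, 467.1, 624.6]
tcp_rot: [1.992, 2.344, -0.009]
contact_force: [0.1, -0.1, -0.4]
opening: 42.6
grasp_force: 0.0
q [ 1.23  0.32  0.74  2.02 -0.06  2.64] tcp [101.7 467.1 624.6] 
 [[-0.16   0.986  0.046]
 [ 0.986  0.162 -0.047]
 [-0.053  0.038 -0.998]] open 42.6 t 9.75
(73,414,1660) [-0.103  0.003 -1.032]
(230,1300,1700) [ 0.743  0.303 -1.106]
```

```bash
python3 plan.py  "(73,471,625)" "(120,767,1575)" | tail -2
```

```text
(73,471,625) [ 0.008 -0.028 -0.002]
(120,767,1575) [ 0.242  0.103 -0.962]
```

```bash
python3 -m jog '[[0.008,-0.028,-0.002,0,0.5],[0.242,0.103,-0.962,0,0.5],[0.242,0.103,-0.962,0,0.5],[0.242,0.103,-0.962,0,0.5],[0.242,0.103,-0.962,0,0.5],[0.242,0.103,-0.962,0,0.5],[0.242,0.103,-0.962,0,0.5],[0.242,0.103,-0.962,0,0.5],[0.242,0.103,-0.962,0,0.5],[0.242,0.103,-0.962,0,0.5],[0.242,0.103,-0.962,0,0.5],[0.242,0.103,-0.962,0,0.5],[0.242,0.103,-0.962,0,0.5],[0.242,0.103,-0.962,0,0.5],[0.242,0.103,-0.962,0,0.5],[0.242,0.103,-0.962,0,0.5],[0.242,0.103,-0.962,0,0.5],[0.242,0.103,-0.962,0,0.5],[0.242,0.103,-0.962,0,0.5],[0.242,0.103,-0.962,0,0.5]]'; python3 plan.py  "(73,414,1660)" "(230,1300,1700)"
```

```text
time: 11.75
eef_pos: [88.1, 454.7, 647.0]
tcp_rot: [2.002, 2.36, 0.062]
contact_force: [0.4, 0.5, -0.1]
opening: 42.6
grasp_force: 0.0
q [ 1.25  0.27  0.74  2.02 -0.06  2.66] tcp [ 88.1 454.7 647. ] 
 [[-0.163  0.985  0.061]
 [ 0.987  0.163  0.001]
 [-0.009  0.06  -0.998]] open 42.6 t 11.75
(73,414,1660) [-0.047  0.04  -1.012]
(230,1300,1700) [ 0.802  0.341 -1.041]
```

```bash
python3 plan.py  "(40,255,850)" | tail -1
```

```text
(40,255,850) [-0.191 -0.068 -0.206]
```

```bash
python3 -m jog '[[-0.191,-0.068,-0.206,0,0.5],[-0.191,-0.068,-0.206,0,0.5],[-0.191,-0.068,-0.206,0,0.5],[-0.191,-0.068,-0.206,0,0.5],[-0.191,-0.068,-0.206,0,0.5],[-0.191,-0.068,-0.206,0,0.5],[-0.191,-0.068,-0.206,0,0.5],[-0.191,-0.068,-0.206,0,0.5]]'; python3 plan.py  "(20,180,850)"
```

```text
time: 12.55
eef_pos: [52.4, 275.7, 678.0]
tcp_rot: [2.007, 2.369, 0.127]
contact_force: [0.3, -0.3, 0.7]
opening: 42.7
grasp_force: 0.0
q [ 1.17 -0.11  0.41  2.02 -0.06  2.58] tcp [ 52.4 275.7 678. ] 
 [[-0.165  0.983  0.078]
 [ 0.986  0.163  0.041]
 [ 0.027  0.084 -0.996]] open 42.7 t 12.55
(20,180,850) [-0.084 -0.033 -0.178]
```

Saturation tilting is too slow. Instead I'll use the tool pointing nearly down, hold the handle firmly and carry the cup. Then I'll tip it inside the drawer by loosening the grip and dragging its foot on the drawer floor, so the cup pivots between the pads.

```bash
python3 plan.py "(400,60,480)" "(557,-363,250)"
```

```text
q [ 1.17 -0.11  0.41  2.02 -0.06  2.58] tcp [ 52.4 275.7 678. ] 
 [[-0.165  0.983  0.078]
 [ 0.986  0.163  0.041]
 [ 0.027  0.084 -0.996]] open 42.7 t 12.55
(400,60,480) [-0.276  0.29   0.216]
(557,-363,250) [-0.725  0.356  0.44 ]
```

```bash
python3 -m jog '[[-0.276,0.29,0.216,0,0.5],[-0.276,0.29,0.216,0,0.5],[-0.276,0.29,0.216,0,0.5],[-0.276,0.29,0.216,0,0.5],[-0.276,0.29,0.216,0,0.5],[-0.276,0.29,0.216,0,0.5],[-0.276,0.29,0.216,0,0.5],[-0.276,0.29,0.216,0,0.5],[-0.725,0.356,0.44,3.9,0.5],[-0.725,0.356,0.44,3.9,0.5],[-0.725,0.356,0.44,3.9,0.5],[-0.725,0.356,0.44,3.9,0.5],[-0.725,0.356,0.44,3.9,0.5],[-0.725,0.356,0.44,3.9,0.5],[-0.725,0.356,0.44,3.9,0.5],[-0.725,0.356,0.44,3.9,0.5],[-0.725,0.356,0.44,3.9,0.5],[-0.725,0.356,0.44,3.9,0.5],[-0.725,0.356,0.44,3.9,0.5],[-0.725,0.356,0.44,3.9,0.5]]'
python3 plan.py "(557,-363,143)"
python3 - <<'E'
from h import *
im,d=read_camera("scene"); cv2.imwrite("pics/s2.png",cv2.resize(im[60:220,130:330,::-1],None,fx=3.7,fy=3.7,interpolation=3))
E
```

```text
time: 14.55
eef_pos: [557.1, -365.4, 245.8]
tcp_rot: [2.463, 1.924, 0.135]
contact_force: [1.1, 0.6, 0.2]
opening: 42.7
grasp_force: 0.0
q [-0.72  0.57  0.13  1.1   0.08  1.1 ] tcp [ 557.1 -365.4  245.8] 
 [[ 0.24   0.968  0.076]
 [ 0.969 -0.244  0.043]
 [ 0.06   0.063 -0.996]] open 42.7 t 14.55
(557,-363,143) [-0.004 -0.007  0.103]
```

View pics/s2.png

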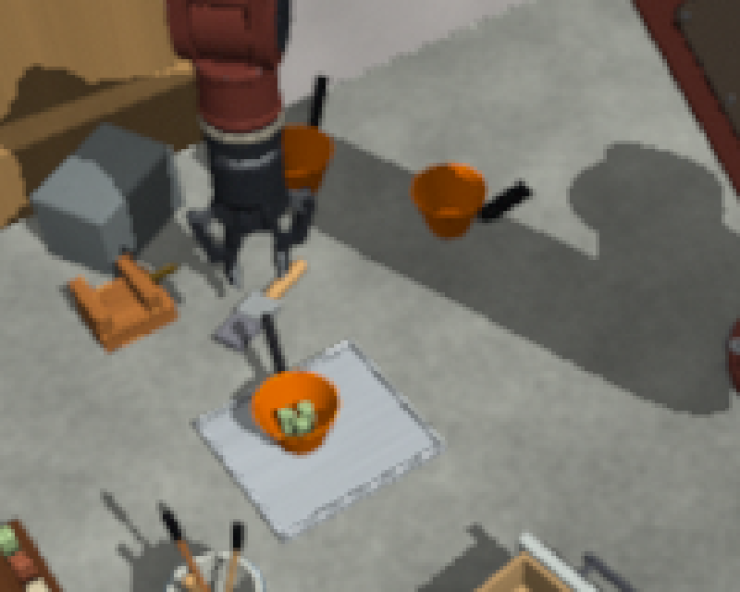

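The gripper (fingers at 230,275 and 285,270) straddles the handle tip (268,318) of the right cup. Going down to grip it.

```bash
python3 -m jog '[[-0.002,-0.004,0.05,0,0.5],[-0.004,-0.007,0.085,0,0.5],[-0.004,-0.007,0.103,0,0.5],[-0.004,-0.007,0.103,0,0.8],[-0.004,-0.007,0.103,0,1],[-0.004,-0.007,0.103,0,1],[-0.004,-0.007,0.103,0,1],[-0.004,-0.007,0.103,0,1]]' 120; python3 plan.py; python3 - <<'E'
from h import *
im,d=read_camera("scene"); cv2.imwrite("pics/s3.png",cv2.resize(im[60:220,130:330,::-1],None,fx=3.7,fy=3.7,interpolation=3))
E
```

```text
time: 15.4
eef_pos: [557.8, -361.4, 147.8]
tcp_rot: [2.458, 1.922, 0.136]
contact_force: [0.2, -0.9, 2.0]
opening: 10.2
grasp_force: 116.7
q [-0.72  0.64 -0.02  0.87  0.08  1.1 ] tcp [ 557.8 -361.4  147.8] 
 [[ 0.239  0.968  0.08 ]
 [ 0.969 -0.242  0.039]
 [ 0.057  0.068 -0.996]] open 10.2 t 15.4
```

View pics/s3.png

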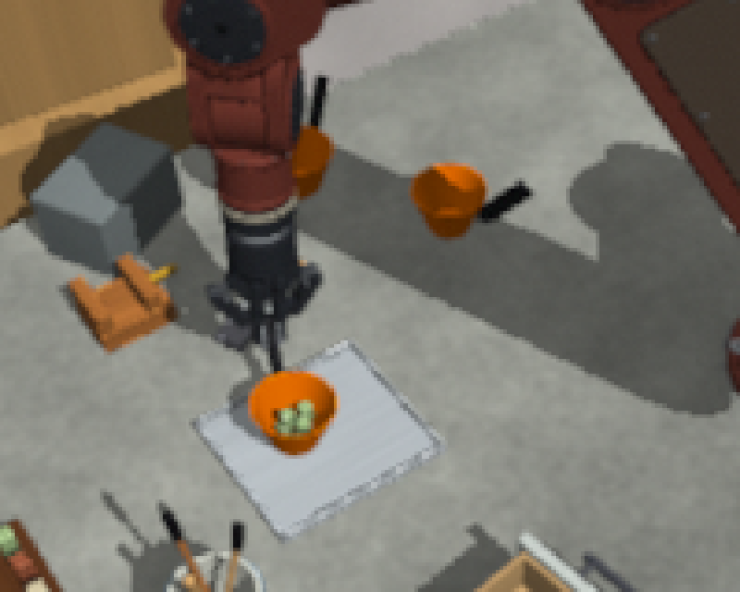

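Handle gripped. Now lower the grip force and pivot the cup partway (to about 55°, where the flared wall still holds the blanks) about its foot on the tray.

```bash
python3 -m jog '[[0,0,0,0,1],[0.009,0,-0.009,0,1],[0.0186,0,-0.019,0,1],[0.029,0,-0.027,0,1],[0.04,0,-0.034,0,1],[0.052,0,-0.040,0,1],[0.064,0,-0.045,0,1],[0.076,0,-0.049,0,1],[0.089,0,-0.052,0,1]]' 20; python3 plan.py; python3 - <<'E'
from h import *
im,d=read_camera("scene"); cv2.imwrite("pics/s4.png",cv2.resize(im[60:220,130:330,::-1],None,fx=3.7,fy=3.7,interpolation=3))
E
```

```text
time: 16.35
eef_pos: [574.6, -275.6, 203.9]
tcp_rot: [2.459, 1.924, 0.136]
contact_force: [0.2, -0.2, -2.8]
opening: 10.1
grasp_force: 116.4
q [-0.59  0.54 -0.05  0.94  0.08  1.22] tcp [ 574.6 -275.6  203.9] 
 [[ 0.238  0.968  0.078]
 [ 0.969 -0.242  0.041]
 [ 0.059  0.066 -0.996]] open 10.1 t 16.35
```

View pics/s4.png

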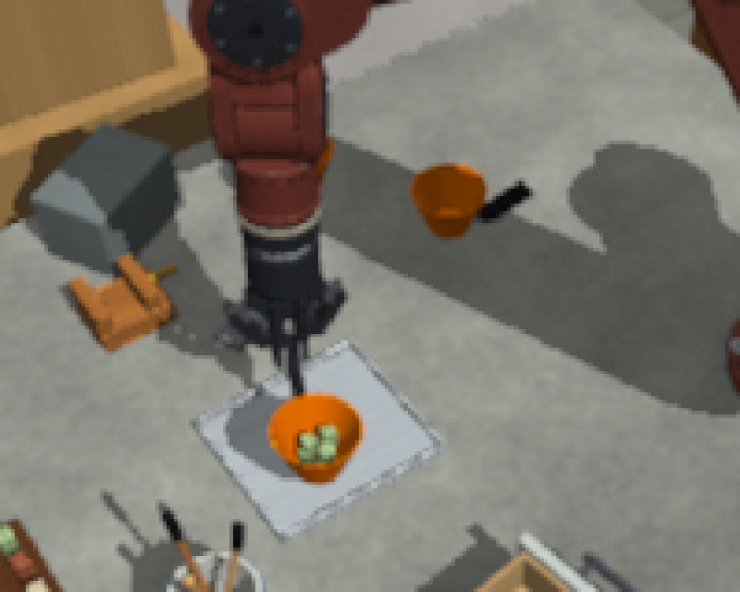

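Force stayed at 116 N: the fingers keep their hold, so the cup was lifted instead, only slightly tilted. I'll set it back down on the tray and regrip lightly.

```bash
python3 -m jog '[[-0.03,0,0.0,0,1],[-0.0735,0,0.015,0,1],[-0.0735,0,0.035,0,1],[-0.0735,0,0.047,0,1],[-0.0735,0,0.053,0,1],[-0.0735,0,0.053,0,0.7],[-0.0735,0,0.053,0,0.7],[-0.0735,0,0.053,0,1],[-0.0735,0,0.053,0,1],[-0.0735,0,0.053,0,1],[-0.0735,0,0.053,0,1]]' 20; python3 plan.py
```

```text
time: 17.5
eef_pos: [561.4, -345.7, 146.8]
tcp_rot: [2.459, 1.924, 0.137]
contact_force: [0.6, 1.0, 2.8]
opening: 11.7
grasp_force: 20.2
q [-0.69  0.63 -0.04  0.86  0.08  1.12] tcp [ 561.4 -345.7  146.8] 
 [[ 0.238  0.968  0.079]
 [ 0.969 -0.242  0.041]
 [ 0.059  0.067 -0.996]] open 11.7 t 17.5
```

```bash
python3 -m jog '[[0.009,0,-0.009,0,1],[0.0186,0,-0.019,0,1],[0.029,0,-0.027,0,1],[0.04,0,-0.034,0,1],[0.052,0,-0.040,0,1],[0.064,0,-0.045,0,1],[0.076,0,-0.049,0,1],[0.089,0,-0.052,0,1]]' 20; python3 plan.py; python3 - <<'E'
from h import *
im,d=read_camera("scene"); cv2.imwrite("pics/s5.png",cv2.resize(im[60:220,130:330,::-1],None,fx=3.7,fy=3.7,interpolation=3))
E
```

```text
time: 18.3
eef_pos: [578.4, -260.5, 203.8]
tcp_rot: [2.459, 1.924, 0.136]
contact_force: [-0.1, -0.5, -2.6]
opening: 11.8
grasp_force: 19.6
q [-0.57  0.53 -0.06  0.94  0.08  1.25] tcp [ 578.4 -260.5  203.8] 
 [[ 0.238  0.968  0.079]
 [ 0.969 -0.242  0.041]
 [ 0.059  0.066 -0.996]] open 11.8 t 18.3
```

View pics/s5.png

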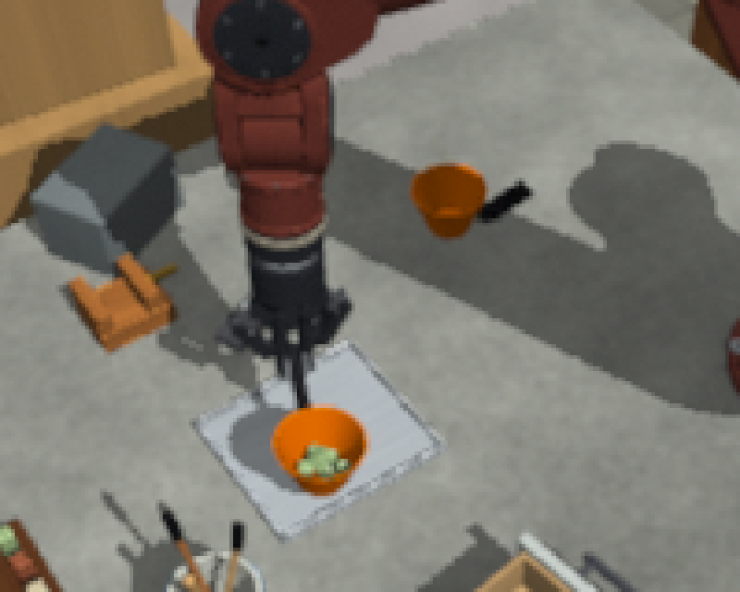

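The cup tips only about 20° and then holds under 20 N. I'll measure the tip angle numerically by fitting the cup's cone to the orange depth points.

```bash
cat > tip.py <<'E'
from plan import *
from scipy.optimize import least_squares
def tip(cams=("scene","top"),T0=None):
    s=state(); M=R.from_rotvec(s['tcp_rot']).as_matrix(); g=s['eef_pos']+54*M[:,2]
    ex=np.r_[M[:2,0],0]; ex/=np.linalg.norm(ex); ez=np.array([0,0,1.]); ey=np.cross(ez,ex)
    Q=[]
    for c in cams:
        im,d=read_camera(c); P=cloud(c,d); i=im.astype(int)
        k=(d>0)&(i[...,0]>110)&(i[...,2]<70)&(i[...,0]>i[...,1]*1.7)&(np.linalg.norm(P-g,axis=-1)<190)
        Q.append(P[k])
    Q=(np.vstack(Q)-g)@np.c_[ex,ey,ez]
    def res(p):
        T,ox,oz,oy=p; c,sn=np.cos(T),np.sin(T)
        x=Q[:,0]*c-Q[:,2]*sn; z=Q[:,0]*sn+Q[:,2]*c      # undo tip
        x=x+ox; z=z+oz; y=Q[:,1]-oy
        r=np.hypot(x,y); zc=np.clip(z,0,62); ro=27+23*zc/62
        dz=z-zc; e=np.where(r>ro-1.5,r-ro,ro-3-r)*.94
        e=np.where((e<0),np.maximum(e,-3)*0.3,e)
        return np.r_[np.hypot(e,dz),(ox+93)/4,(oz-88)/4,oy/4]
    b=min((least_squares(res,[np.radians(t),-93,88,0],loss="soft_l1",f_scale=3) for t in ([T0] if T0 is not None else range(-10,130,20))),key=lambda r:r.cost)
    print("tip deg",np.degrees(b.x[0]).round(1),"pinch in cup",b.x[1:].round(1),"n",len(Q),"rms",np.sqrt((b.fun**2).mean()).round(2))
    return b
if __name__=="__main__":
    show(); tip()
E
python3 tip.py
```

```text
q [-0.57  0.53 -0.06  0.94  0.08  1.25] tcp [ 578.9 -258.7  204.3] 
 [[ 0.237  0.968  0.079]
 [ 0.97  -0.241  0.042]
 [ 0.06   0.067 -0.996]] open 12.0 t 18.35
tip deg -1800.1 pinch in cup [-89.1  87.9  -2.6] n 579 rms 1.49
```

```bash
sed -i 's/\[np.radians(t),-93,88,0\],loss/[np.radians(t),-93,88,0],bounds=([np.radians(t)-.25,-110,70,-12],[np.radians(t)+.25,-75,105,12]),loss/; s/b=min(/bs=list(/; s/,key=lambda r:r.cost)/; print([(int(np.degrees(r.x[0])),round(r.cost)) for r in bs]); b=min(bs,key=lambda r:r.cost)/' tip.py; sed -i 's/(least_squares(res/(least_squares(res/; s/bs=list((/bs=list(/' tip.py; sed -n 22,27p tip.py; python3 tip.py
```

```text
return b
if __name__=="__main__":
    show(); tip()
q [-0.57  0.53 -0.06  0.94  0.08  1.25] tcp [ 578.5 -260.6  203.6] 
 [[ 0.237  0.968  0.078]
 [ 0.97  -0.241  0.041]
 [ 0.058  0.066 -0.996]] open 12.3 t 18.45
[(0, 625), (0, 625), (15, 2876), (35, 30404), (55, 77982), (75, 124727), (95, 159919)]
tip deg 0.4 pinch in cup [-89.8  87.3  -2.2] n 594 rms 3.1
```

```bash
python3 plan.py "(579,-290,170)" "(579,-290,147)"|tail -2
```

```text
(579,-290,170) [-0.029  0.006  0.032]
(579,-290,147) [-0.031  0.004  0.055]
```

```bash
python3 -m jog '[[-0.02,0.003,0.005,-1.2,1],[-0.029,0.006,0.02,-2.3,1],[-0.029,0.006,0.035,-2.3,1],[-0.031,0.004,0.047,-2.3,1],[-0.031,0.004,0.055,-2.3,1],[-0.031,0.004,0.055,-2.3,1]]' 20; python3 tip.py;  python3 plan.py "(579,-283,147)" "(579,-179,206)"|tail -2
```

```text
time: 19.15
eef_pos: [578.7, -290.5, 146.5]
tcp_rot: [2.205, 2.198, 0.132]
contact_force: [-0.0, 0.9, -1.9]
opening: 11.8
grasp_force: 19.6
q [-0.61  0.61 -0.09  0.84  0.08  0.97] tcp [ 578.7 -290.5  146.5] 
 [[ 0.002  0.997  0.078]
 [ 0.999 -0.005  0.041]
 [ 0.042  0.078 -0.996]] open 11.8 t 19.15
[(0, 572), (0, 572), (15, 3480), (35, 29757), (55, 73248), (75, 114664), (95, 144874)]
tip deg 0.8 pinch in cup [-92.1  82.8  -2.7] n 534 rms 1.66
(579,-283,147) [0.007 0.    0.   ]
(579,-179,206) [ 0.114  0.004 -0.054]
```

```bash
python3 -m jog '[[0.008,0,0.003,0,1],[0.018,0,-0.006,0,1],[0.0287,0,-0.0148,0,1],[0.039,0,-0.0225,0,1],[0.0493,0,-0.0297,0,1],[0.061,0,-0.0355,0,1],[0.0722,0,-0.0408,0,1]]' 20; python3 tip.py
```

```text
time: 19.95
eef_pos: [576.4, -220.5, 192.7]
tcp_rot: [2.201, 2.195, 0.13]
contact_force: [-1.1, -4.3, 2.4]
opening: 11.4
grasp_force: 19.6
q [-0.51  0.5  -0.14  0.88  0.07  1.06] tcp [ 576.4 -220.5  192.7] 
 [[ 0.001  0.997  0.081]
 [ 0.999 -0.004  0.037]
 [ 0.037  0.081 -0.996]] open 11.4 t 19.95
[(4, 11081), (24, 1231), (30, 1118), (35, 1243), (55, 15858), (75, 56434), (95, 100309)]
tip deg 30.0 pinch in cup [-81.6  85.8  -4.8] n 493 rms 7.78
```

```bash
python3 -m jog '[[0.012,0,-0.0045,0,1],[0.0245,0,-0.007,0,1],[0.037,0,-0.0085,0,1],[0.05,0,-0.0095,0,1],[0.063,0,-0.009,0,1],[0.075,0,-0.008,0,1]]' 20; python3 tip.py
```

```text
time: 20.65
eef_pos: [575.5, -143.9, 202.0]
tcp_rot: [2.202, 2.198, 0.132]
contact_force: [0.8, -1.4, 1.4]
opening: 11.7
grasp_force: 20.5
q [-0.4   0.45 -0.2   0.86  0.07  1.18] tcp [ 575.5 -143.9  202. ] 
 [[ 0.     0.997  0.079]
 [ 0.999 -0.003  0.041]
 [ 0.041  0.079 -0.996]] open 11.7 t 20.65
[(4, 32835), (24, 12455), (44, 2706), (56, 610), (56, 610), (75, 1353), (95, 17510)]
tip deg 56.7 pinch in cup [-75.   94.1  -7.8] n 279 rms 3.39
```

Tip is about 57°, with the blanks still inside. Now carry it over the drawer.

```bash
python3 plan.py "(575,-144,300)" "(543,111,300)" "(543,111,232)"|tail -3
```

```text
(575,-144,300) [ 0.003  0.007 -0.098]
(543,111,300) [ 0.258 -0.025 -0.09 ]
(543,111,232) [ 0.255 -0.03  -0.022]
```

```bash
python3 -m jog '[[0.001,0.002,-0.025,0,1],[0.002,0.005,-0.06,0,1],[0.015,0.004,-0.09,0,1],[0.05,0,-0.098,-0.4,1],[0.09,-0.005,-0.098,-0.8,1],[0.13,-0.01,-0.096,-1.2,1],[0.17,-0.015,-0.094,-1.55,1],[0.21,-0.02,-0.092,-1.55,1],[0.24,-0.023,-0.09,-1.55,1],[0.258,-0.025,-0.09,-1.55,1],[0.258,-0.026,-0.08,-1.55,1],[0.257,-0.028,-0.055,-1.55,1],[0.256,-0.029,-0.037,-1.55,1],[0.255,-0.03,-0.022,-1.55,1],[0.255,-0.03,-0.022,-1.55,1]]' 20; python3 tip.py; python3 - <<'E'
from h import *
im,d=read_camera("scene"); cv2.imwrite("pics/s6.png",cv2.resize(im[180:320,180:330,::-1],None,fx=4,fy=4,interpolation=3))
E
```

```text
time: 22.25
eef_pos: [541.8, 108.0, 228.6]
tcp_rot: [2.018, 2.367, 0.121]
contact_force: [-0.1, 0.7, -2.7]
opening: 11.9
grasp_force: 20.1
q [ 0.05  0.35 -0.29  0.86  0.04  1.46] tcp [541.8 108.  228.6] 
 [[-0.16   0.985  0.072]
 [ 0.987  0.157  0.041]
 [ 0.029  0.078 -0.997]] open 11.9 t 22.25
[(4, 51818), (24, 25196), (44, 7535), (62, 1352), (62, 1352), (75, 2028), (95, 20449)]
tip deg 62.9 pinch in cup [-77.3  90.2  -7.3] n 374 rms 6.05
```

View pics/s6.png

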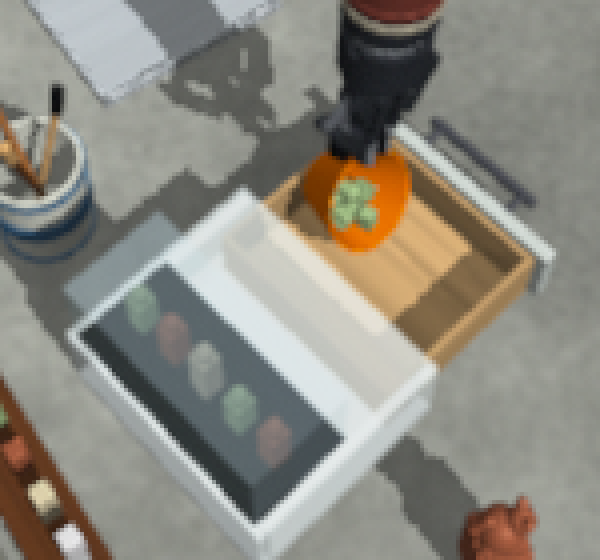

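The picture shows the cup in the drawer's right half, its mouth (375,220) facing the free left half, with the blanks inside and the foot just above the floor. Press lightly and drag left to tip further.

```bash
python3 -m jog '[[0.0,0,0.006,0,1],[0.004,0,0.011,0,1],[0.012,0,0.0125,0,1],[0.022,0,0.014,0,1],[0.032,0,0.016,0,1],[0.042,0,0.018,0,1]]' 20; python3 tip.py
```

```text
time: 23.0
eef_pos: [538.3, 152.1, 215.1]
tcp_rot: [2.013, 2.365, 0.128]
contact_force: [0.6, 0.8, -1.9]
opening: 11.6
grasp_force: 20.1
q [ 0.13  0.36 -0.3   0.83  0.03  1.54] tcp [538.3 152.1 215.1] 
 [[-0.161  0.984  0.079]
 [ 0.987  0.158  0.041]
 [ 0.028  0.084 -0.996]] open 11.6 t 23.0
[(4, 58033), (24, 28762), (44, 8078), (61, 1155), (61, 1155), (75, 2141), (95, 21345)]
tip deg 61.2 pinch in cup [-76.6  92.1  -7.7] n 423 rms 4.72
```

```bash
python3 -m jog '[[-0.03,0,0.0,0,1],[-0.045,0,0.003,0,1],[-0.045,0,0.008,0,1],[-0.042,0,0.011,0,1],[-0.034,0,0.012,0,1],[-0.024,0,0.0135,0,1],[-0.014,0,0.0155,0,1],[-0.004,0,0.018,0,1]]' 20; python3 tip.py
```

```text
time: 23.9
eef_pos: [544.2, 147.7, 200.9]
tcp_rot: [2.01, 2.357, 0.137]
contact_force: [0.5, -1.6, 26.6]
opening: 11.6
grasp_force: 22.2
q [ 0.12  0.38 -0.31  0.78  0.03  1.54] tcp [544.2 147.7 200.9] 
 [[-0.159  0.983  0.088]
 [ 0.987  0.156  0.041]
 [ 0.026  0.094 -0.995]] open 11.6 t 23.9
[(4, 99618), (24, 69208), (44, 39970), (64, 13550), (82, 1747), (82, 1747), (95, 4581)]
tip deg 83.0 pinch in cup [-75.   85.1  -7. ] n 511 rms 8.29
```

```bash
python3 -m jog '[[0.012,0,0.001,0,1],[0.024,0,0.004,0,1],[0.036,0,0.007,0,1],[0.048,0,0.011,0,1],[0.058,0,0.016,0,1]]' 20; python3 tip.py
```

```text
time: 24.5
eef_pos: [533.3, 206.2, 183.2]
tcp_rot: [2.013, 2.363, 0.13]
contact_force: [0.9, 0.1, 3.8]
opening: 12.0
grasp_force: 19.8
q [ 0.23  0.42 -0.31  0.76  0.02  1.64] tcp [533.3 206.2 183.2] 
 [[-0.16   0.984  0.081]
 [ 0.987  0.157  0.041]
 [ 0.028  0.086 -0.996]] open 12.0 t 24.5
[(4, 165032), (24, 145115), (44, 118238), (64, 80747), (84, 37695), (104, 3724), (110, 2831)]
tip deg 110.8 pinch in cup [-75.   88.5  -6.7] n 599 rms 8.2
```

```bash
cat > green.py <<'E'
from h import *
for c in ("scene","top"):
    im,d=read_camera(c); P=cloud(c,d); h=cv2.cvtColor(im,cv2.COLOR_RGB2HSV)
    Q=(P[...,:2]-[711,178.5])@np.array([[.987,-.16],[.16,.987]])
    k=(h[...,0]>38)&(h[...,0]<75)&(h[...,1]>45)&(h[...,2]>70)&(np.abs(Q[...,0]+165)<110)&(np.abs(Q[...,1])<140)
    n,L,S,C=cv2.connectedComponentsWithStats(k.astype(np.uint8))
    for i in range(1,n):
        m=L==i
        if S[i,4]>3: print(c,C[i].round(),"n",S[i,4],"own xy",Q[m].mean(0).round(),"z",P[m][:,2].mean().round())
E
python3 -m jog '[[0,0,-0.008,0,1],[0,0,-0.016,0,1],[-0.005,0,-0.024,0,1],[-0.01,0,-0.03,0,1],[-0.01,0,-0.03,0,1]]' 20; python3 tip.py; python3 green.py
```

```text
time: 25.1
eef_pos: [532.4, 193.6, 213.4]
tcp_rot: [2.014, 2.362, 0.129]
contact_force: [0.8, 0.5, -0.9]
opening: 11.7
grasp_force: 19.7
q [ 0.21  0.38 -0.28  0.82  0.02  1.62] tcp [532.4 193.6 213.4] 
 [[-0.159  0.984  0.08 ]
 [ 0.987  0.156  0.041]
 [ 0.028  0.086 -0.996]] open 11.7 t 25.1
[(4, 167621), (24, 145121), (44, 115345), (64, 76286), (84, 33751), (104, 2836), (107, 2552)]
tip deg 108.0 pinch in cup [-75.   90.9  -5.6] n 615 rms 6.98
scene [280. 247.] n 108 own xy [-160.   19.] z 40.0
top [187. 190.] n 12 own xy [-174.   27.] z 74.0
```

```bash
python3 -m jog '[[0,0,-0.012,0,1],[0,0,-0.024,0,1],[-0.01,0,-0.034,0,1],[-0.02,0,-0.04,0,1],[-0.035,0,-0.045,0,1],[-0.05,0,-0.045,0,1],[-0.05,0,-0.045,0,1]]' 20; python3 green.py; python3 - <<'E'
from h import *
im,d=read_camera("scene"); im2,_=read_camera("top")
a=cv2.resize(im[190:310,200:310,::-1],None,fx=4,fy=4,interpolation=3); b=cv2.resize(im2[140:220,140:230,::-1],(360,320),interpolation=3)
b=cv2.copyMakeBorder(b,0,160,0,0,0); cv2.imwrite("pics/s7.png",np.hstack([a,b])); print(state()['contact_force'])
E
```

```text
time: 26.0
eef_pos: [536.6, 140.9, 255.5]
tcp_rot: [2.016, 2.362, 0.127]
contact_force: [-0.4, 0.4, -1.2]
opening: 11.9
grasp_force: 19.7
scene [280. 247.] n 109 own xy [-160.   20.] z 40.0
[ 0.82163738 -0.4800641  -1.48844248]
```

View pics/s7.png

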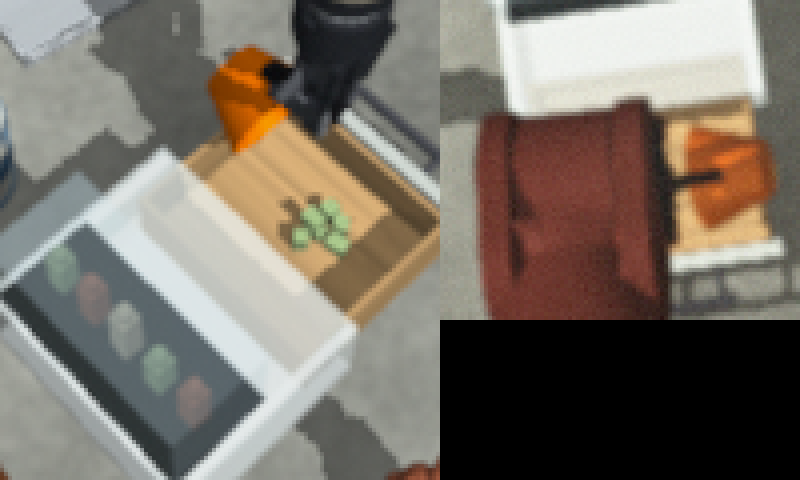

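All six blanks lie in the drawer (around 320,225 in the crop) and the load cell reads empty-cup weight. Now I'll use the drawer's right wall to push the foot and untip the cup.

```bash
python3 -m jog '[[0.033,0,0,0,1],[0.033,0,0.03,0,1],[0.033,0,0.052,0,1],[0.033,0,0.061,0,1],[0.025,0,0.061,0,1],[0.015,0,0.0565,0,1],[0.005,0,0.052,0,1],[-0.006,0,0.049,0,1],[-0.016,0,0.0465,0,1],[-0.026,0,0.0445,0,1]]' 20; python3 tip.py
```

```text
time: 27.2
eef_pos: [544.3, 118.5, 211.5]
tcp_rot: [2.014, 2.364, 0.129]
contact_force: [-0.2, 3.5, 0.7]
opening: 11.8
grasp_force: 19.6
q [ 0.07  0.36 -0.31  0.82  0.04  1.48] tcp [544.3 118.5 211.5] 
 [[-0.16   0.984  0.08 ]
 [ 0.987  0.157  0.041]
 [ 0.028  0.085 -0.996]] open 11.8 t 27.2
[(4, 89587), (24, 50257), (44, 25111), (64, 8630), (79, 2191), (79, 2191), (95, 11366)]
tip deg 79.2 pinch in cup [-75.   77.4  -7.7] n 515 rms 5.2
```

```bash
python3 -m jog '[[-0.01,0,-0.001,0,1],[-0.02,0,-0.002,0,1],[-0.032,0,-0.005,0,1],[-0.045,0,-0.008,0,1],[-0.057,0,-0.010,0,1],[-0.069,0,-0.011,0,1],[-0.08,0,-0.011,0,1]]' 20; python3 tip.py
```

```text
time: 28.0
eef_pos: [555.9, 39.0, 219.3]
tcp_rot: [2.014, 2.364, 0.127]
contact_force: [-1.0, 3.7, -3.5]
opening: 11.6
grasp_force: 19.5
q [-0.08  0.36 -0.29  0.85  0.05  1.33] tcp [555.9  39.  219.3] 
 [[-0.16   0.984  0.078]
 [ 0.987  0.157  0.041]
 [ 0.028  0.084 -0.996]] open 11.6 t 28.0
[(4, 10300), (24, 3455), (25, 3426), (35, 6289), (55, 24616), (75, 64149), (95, 101931)]
tip deg 25.9 pinch in cup [-75.   72.5  -4.1] n 533 rms 7.37
```

```bash
python3 plan.py "(554,50,219)" "(554,50,310)" "(571,-342,300)" "(571,-342,195)"|tail -4
```

```text
(554,50,219) [ 0.012 -0.     0.001]
(554,50,310) [ 0.014  0.007 -0.09 ]
(571,-342,300) [-0.376 -0.038 -0.094]
(571,-342,195) [-0.378 -0.047  0.01 ]
```

```bash
python3 -m jog '[[0.012,0,0.0,0,1],[0.013,0.002,-0.03,0,1],[0.014,0.005,-0.065,0,1],[0.014,0.007,-0.09,0,1],[-0.02,0.004,-0.094,0.3,1],[-0.06,-0.002,-0.094,0.7,1],[-0.1,-0.01,-0.094,1.1,1],[-0.14,-0.014,-0.094,1.55,1],[-0.18,-0.018,-0.094,1.55,1],[-0.22,-0.022,-0.094,1.55,1],[-0.26,-0.026,-0.094,1.55,1],[-0.3,-0.03,-0.094,1.55,1],[-0.34,-0.034,-0.094,1.55,1],[-0.376,-0.038,-0.094,1.55,1],[-0.376,-0.04,-0.06,1.55,1],[-0.378,-0.045,-0.03,1.55,1],[-0.378,-0.047,-0.005,1.55,1],[-0.378,-0.047,0.01,1.55,1],[-0.378,-0.047,0.01,1.55,1]]' 20; python3 tip.py
```

```text
time: 30.0
eef_pos: [570.5, -338.0, 192.4]
tcp_rot: [2.206, 2.202, 0.13]
contact_force: [-0.1, 0.9, -1.2]
opening: 11.7
grasp_force: 19.9
q [-0.68  0.6   0.03  0.97  0.08  0.9 ] tcp [ 570.5 -338.   192.4] 
 [[ 0.     0.997  0.075]
 [ 0.999 -0.003  0.043]
 [ 0.043  0.075 -0.996]] open 11.7 t 30.0
[(4, 10897), (23, 2394), (23, 2394), (35, 6863), (55, 33259), (75, 78888), (95, 125680)]
tip deg 23.7 pinch in cup [-75.   74.   -4.5] n 660 rms 4.41
```

```bash
python3 -m jog '[[0,0,0.012,0,1],[0,0,0.024,0,1],[0,0,0.033,0,1],[0,0,0.041,0,1],[0,0,0.047,0,1]]' 20; python3 tip.py
```

```text
time: 30.6
eef_pos: [575.4, -338.8, 148.4]
tcp_rot: [2.202, 2.196, 0.131]
contact_force: [0.2, -2.0, 5.3]
opening: 11.5
grasp_force: 19.4
q [-0.67  0.64 -0.02  0.87  0.08  0.9 ] tcp [ 575.4 -338.8  148.4] 
 [[ 0.001  0.997  0.08 ]
 [ 0.999 -0.004  0.039]
 [ 0.039  0.08  -0.996]] open 11.5 t 30.6
[(4, 3753), (10, 2956), (15, 4227), (35, 24414), (55, 63329), (75, 113014), (95, 156558)]
tip deg 10.7 pinch in cup [-75.   70.7  -3. ] n 727 rms 4.26
```

```bash
python3 -m jog '[[0,0,0.005,0,1],[0,0,0.01,0,1],[0,0,0.014,0,1],[0,0,0.014,0,1]]' 20; python3 tip.py
```

```text
time: 31.1
eef_pos: [576.3, -338.0, 134.5]
tcp_rot: [2.202, 2.197, 0.131]
contact_force: [0.8, -2.7, 4.1]
opening: 11.5
grasp_force: 19.4
q [-0.67  0.66 -0.03  0.85  0.08  0.9 ] tcp [ 576.3 -338.   134.5] 
 [[ 0.001  0.997  0.08 ]
 [ 0.999 -0.004  0.04 ]
 [ 0.04   0.08  -0.996]] open 11.5 t 31.1
[(0, 3462), (0, 3462), (15, 13218), (35, 41288), (55, 84369), (75, 132570), (95, 169981)]
tip deg 0.4 pinch in cup [-75.   71.3  -1.9] n 757 rms 4.57
```

```bash
python3 -m jog '[[0,0,0.002,0,1],[0,0,0.002,0,0.8],[0,0,0.002,0,0.7],[0,0,0.0,0,0.6],[0,0,0,0,0.5],[0,0,-0.03,0,0.5],[0,0,-0.08,0,0.5],[0,0,-0.13,0,0.5],[0,0,-0.18,0,0.5],[-0.1,0,-0.22,0,0.5],[-0.1,0,-0.22,0,0.5]]' 20; python3 - <<'E'
from h import *
for c in("scene","top"):
    im,d=read_camera(c); P=cloud(c,d); i=im.astype(int)
    for t in("cup","tray","brush","brush_pot","display_drawer0_handle","drawer_in","tall_seal","slab","paste_jar"): print(c,t,lm(c,t)[:3])
    k=(i[...,0]>110)&(i[...,2]<70)&(i[...,0]>i[...,1]*1.7)&(np.hypot(P[...,0]-580,P[...,1]+255)<75)
    Q=P[k]; top=Q[Q[:,2]>np.percentile(Q[:,2],97)-8]; print(c,len(Q),"z pct",np.percentile(Q[:,2],[2,50,90,98]).round(),"rim circle",cv2.minEnclosingCircle(top[:,:2].astype(np.float32)))
    A=np.c_[top[:,:2]-top[:,:2].mean(0),np.ones(len(top))]; print("rim slope",np.linalg.lstsq(A,top[:,2],rcond=None)[0].round(3))
E
python3 green.py
```

```text
time: 32.3
eef_pos: [559.2, -439.2, 349.9]
tcp_rot: [2.198, 2.198, 0.132]
contact_force: [1.8, -1.2, -0.6]
opening: 42.7
grasp_force: 0.0
scene cup [(0.97, array([ 587.2, -260.7,    2.4])), (0.9, array([ 359.1, -638.1,   -4.2])), (0.69, array([ 2.367e+02, -4.625e+02, -2.000e-01]))]
scene tray [(0.6, array([ 564.2, -256.8,    1.3]))]
scene brush [(0.64, array([ 512.9, -478.1,   -0.8])), (0.41, array([715.6, 180. ,  -6.6]))]
scene brush_pot [(0.96, array([784.5, -73.7,   3.3])), (0.35, array([451.7, 506. ,   2.2])), (0.24, array([432.3, 132.3,  62.1]))]
scene display_drawer0_handle []
scene drawer_in [(0.81, array([572.6, 157.9,  23. ])), (0.25, array([ 512.4, -473. ,   -0.7])), (0.15, array([717.4, 179.7,  -0.8]))]
scene tall_seal [(0.54, array([642.5, 418.7,  -1.8]))]
scene slab [(0.67, array([452.6, 506.7,   1.9]))]
scene paste_jar [(0.66, array([386. , 352. ,  -1.7]))]
scene 368 z pct [ 6. 39. 63. 66.] rim circle ((589.5281982421875, -259.0516357421875), 50.57064437866211)
rim slope [2.400e-02 2.500e-02 6.288e+01]
top cup [(0.74, array([ 591.6, -252.8,   -2.9])), (0.72, array([ 6.4
[... 208 characters left out ...]
, array([570.6, 162.6,  19.1]))]
top brush_pot [(0.68, array([785.4, -76.4,   4.7]))]
top display_drawer0_handle [(0.76, array([431.3, 143.4,  62.5]))]
top drawer_in [(0.59, array([571.8, 158.2,  24.7])), (0.27, array([538.1, 199.3,  28.8]))]
top tall_seal []
top slab [(0.91, array([451.7, 514.8,  -2.4]))]
top paste_jar [(0.49, array([385.8, 357.8,  -2.6])), (0.39, array([544.2, 199.3,  26.1]))]
top 364 z pct [ 1. 25. 54. 62.] rim circle ((592.9277954101562, -261.2149658203125), 44.99515151977539)
rim slope [ 4.4000e-02 -8.8000e-02  5.8936e+01]
scene [280. 247.] n 109 own xy [-160.   19.] z 40.0
top [191. 184.] n 23 own xy [-153.   10.] z 46.0
top [188. 190.] n 30 own xy [-172.   26.] z 38.0
```

```bash
python3 - <<'E'
from h import *
for c in("scene","top"):
    im,d=read_camera(c); P=cloud(c,d); h=cv2.cvtColor(im,cv2.COLOR_RGB2HSV)
    g=(h[...,0]>36)&(h[...,0]<80)&(h[...,1]>40)&(h[...,2]>70)
    print(c,"green in cup",(g&(np.hypot(P[...,0]-588,P[...,1]+260)<60)).sum(),"on tray/floor near",(g&(P[...,1]<50)&(P[...,1]>-450)&(P[...,0]<700)&(P[...,0]>350)).sum())
print(close_job())
E
```

```text
scene green in cup 0 on tray/floor near 0
top green in cup 0 on tray/floor near 7
the job is handed in; nothing more can be done
None
```

The job is handed in: the drawer is open about 14 cm, the green blanks are in it, the empty cup stands upright and released on the tray, and nothing else measurably moved. I counted six blanks only by eye, as one cluster; the cup's weight and a camera check showed it empty.

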